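# Collapse the telescopic air-velocity probe and put it in its case

## Robot

A 6-joint arm with a two-finger parallel gripper is mounted at the origin on a cart in front of the work surface, level with it; the furniture and walls round the work are solid. World frame = base frame: x ahead of the robot, y to its left, z up, the work surface at z = 0. Lengths are in m, angles in degrees, forces in N, time in s.
With the tool pointing down it reaches from about 0.4 to 0.825 m from the base axis. Payload 7 kg.
Tool frame: the origin (TCP) lies at the very end of the fingers, on their centre line; the grasp point (between the pads) lies 19 mm behind it (r.hold_point_z is the distance from the TCP to the grasp point, in m); z points along the fingers, y is the line along which they close (so a half turn about z gives the same grasp; the last joint's range is limited). The gripper opens to 88 mm and grips with 3 to 60 N. Pads are 19 mm wide; open, the fingers measure 130 mm over their backs; the gripper's body (78 mm by 193 mm) begins 47 mm behind the grasp point.
Start: joints at [-50.816, 20.546, 0.682, 0, -70.136, -16.507], TCP at [0.26, -0.623, 0.227] pointing down, gripper open.
Joint ranges: [-176.03, 176.03], [-82.01, 121.73], [-58.28, 71.71], [-173.87, 95.51], [-174.79, -0.11], [-173.66, 173.66]. Speed limits (degrees/s): [136.94, 136.94, 172.46, 180, 180, 180].

## Interface

Orientations are given as [roll, pitch, yaw] about the fixed x, y, z axes, in that order (R = Rz(yaw) Ry(pitch) Rx(roll)).
In Python, from plant import telemetry, vision, workorder, r gives the robot as it stands.
- The arm moves only by the tool move_arm, never from a script. Its argument "plan" is a list of rows, each a list of 7 numbers: the opening, from -1 (shut) to 1 (fully open), so that 0 is half open, then the shift along the world's x, y, z in m, then the turn, a rotation vector about the world's x, y, z in degrees. In form: [[fingers, dx, dy, dz, ax, ay, az], ...]. A call has 1 to 20 rows; each row shifts and turns the commanded pose from where the row before left it; what a row does not reach is not made up. A row lasts 1/8 s, in which the tool goes at most 62.5 mm and 10.7 degrees, less where a joint would pass 70% of its speed; a pose out of reach is approached as far as the arm can. A call is refused whole if a number of a shift passes 0.0625 or a number of a turn 10.7, either way. A call with a gripper value outside its range is refused whole. The fingers move at their own pace and stop on an object; "force" is the grip in N (left out, the last holds). Time passes only in rows, so rows that do not move let the fingers close. It gives the time, the measured TCP pose, the force, the opening and the grip force at its end, in the units of the state.
- telemetry.get_state(): the state, without advancing time (a new reading comes with each control period).
- vision.capture(name): name is "scene" or "top" or "wrist"; returns a dict with "img" (420x560x3 uint8, red, green, blue), "depth" (420x560 float32, m along the optical axis (not along the pixel's ray), 0 where there is no reading), "intrinsics" (3x3 intrinsics, pixels), "D" ([k1, k2, p1, p2, k3] as OpenCV has them; the pictures are not rectified), "R" (3x3) and "t" (3): a world point X has camera coordinates R X + t. Camera axes: x right, y down, z forward; pixel columns grow to the right and rows downward; lengths in m; the calibration is good to about 2 mm. A picture is of the moment at which its call begins.
- workorder.close_job(): hands the job in; it is judged then, once.
The state is a dict: "time_s": time; "joints": joint angles; "qd": joint speeds; "joint_torque": joint torques, N m; "tcp_pos": TCP position; "eef_rot": TCP orientation; "contact_force": force on the tool from outside, world axes, zero at the start; "moment": the same for the moment, N m; "gripper_width": finger opening in m; "gripper_force": force on a finger pad.
Only numpy, scipy, OpenCV 4.12 (cv2) and the standard library are available. Lean on these libraries where they do the work, as an engineer would, in place of code of your own. Each camera call takes 0.05 s, during which the arm holds its last target. There are 200 camera calls.

## Task

The air-velocity probe lies in its charging dock with its telescopic shaft still drawn out. Push the shaft fully home, the thin end section first and the thicker middle section after it, then lay the collapsed probe down in its moulded bed in the open case, right side up and with the sensor in the narrow end. Do not press on or knock the delicate sensor cage at the very tip of the shaft.

Things in the scene. Friction and masses are not known exactly. Their poses are not given: they have to be found in the camera images.
- handle_centre (a point): centre of the probe's handle. The probe (loose, 0.26 kg) has a grey rounded-box handle 30 wide, 26 high, 120 mm long. Axes: z up, y along the probe from the butt of the handle (y = -60 mm) to the sensor; the shaft leaves the front (y = +60 mm) along this same centre line. In the dock this point is 39 mm above the worktop
- middle_collar (a point): centre of the ridged aluminium collar, 20 mm diameter and 26 mm long, on the sensor-side end of the middle tube (steel, 13 mm diameter). The collar cannot enter the handle: fully home its rear face meets the handle's front, and this centre is then 73 mm ahead of handle_centre. Axes as handle_centre
- tip_collar (a point): centre of the ridged collar, 18 mm diameter, 26 mm long, on the end of the thin inner tube (8 mm). It cannot enter the middle tube: fully home its rear meets the middle collar's front and this centre is 26 mm ahead of middle_collar. Pushed on towards the handle, it then takes the middle section with it. Axes as handle_centre
- sensor_end (a point): centre of the outer end of the sensor cage, the outermost point of the probe, 41 mm ahead of tip_collar. The cage is 12 mm in diameter and 28 mm long and follows directly on the tip collar
- probe_sensor: the delicate sensor cage at the tip, 12 mm diameter, 28 mm long; black rings and thin steel bars, fixed to the tip collar. The body's origin is not on the cage: it lies 140 mm behind sensor_end and 13 mm below the shaft's centre line
- probe_inner (a joint): how far the thin inner section stands out of the middle section, m: 0 fully home, 0.085 fully out. Slides with about 2 N of drag and stays where it is left
- probe_mid (a joint): how far the middle section stands out of the handle, m: 0 fully home, 0.085 fully out. Slides with about 5 N of drag, so it stays put while the inner one is slid, and stays where it is left
- dock: white charging dock, 74 x 126 x 55 mm, fixed; origin on the worktop under the seated handle's centre, y towards the sensor, z up. A stop wall behind the handle's butt (1.5 mm gap) takes the push; cheeks up to 45 mm above the worktop flank the handle's ends (2 mm play). Between them, y = -36 to 30 mm, the foot is only 26 mm wide: fingers pass beside the handle, which lifts straight up
- case: aluminium case opened flat, fixed to the worktop; origin on the worktop under the centre of the bottom half (140 mm in x, 250 mm in y, rim 36 mm high), z up. The lid half, 22 mm high, lies open beyond it at x = 76 to 216 mm. The bottom half holds the grey moulded bed
- bed_centre (a point): where the handle's centre lies in the bed, 29 mm above the worktop, the bed's floor 13 mm below it; y towards the narrow sensor end. Handle bay 42 x 132 mm, shaft bay 32 x 82 mm, their top 34 mm above the worktop: only the collapsed probe (200 mm) fits. At y = -32 to 32 mm finger wells reach 67 mm to either side in x, floor 4 mm above the worktop
- bed_sensor_end (a point): where sensor_end lies when the probe is in its bed: 140 mm ahead of bed_centre; 8 mm of room remain to the end of the bay
Things that resemble listed ones, but are neither listed nor needed, are in the scene too. Of the things that look like the part that bears handle_centre, the larger one is meant.

How it is judged:
By the outcome, as a careful person would: the job done as asked, in the order asked, and still so for the second after the job is handed in, with the robot touching nothing.
It also fails if it takes over 58 s, if anything falls off the work surface, if the arm or the gripper's body presses on something with over 40 N, if the wrist force passes 120 N, or if a joint passes its speed limit or range.

## Working session

There is one attempt and no reset: what is moved stays moved. The work goes in short steps, Python scripts to look and compute and a tool call to move; the robot and the scene stay as the last step left them, time stands still between calls to the robot, and variables do not carry over. Pictures are saved under pics/ and viewed, at most 10 in all, crops included, and the job is handed in when it is done.

Besides the shell and the picture viewer there is one more tool, called after ">>>" as name(argument=value, ...) on one line, values as JSON. move_arm: Moves the arm, as the interface text tells. Its arguments: {"type":"object","properties":{"plan":{"type":"array"},"force":{"type":"number"}},"required":["plan"]}

```bash
mkdir -p pics; ls; python3 - <<'E'
from plant import telemetry, vision, r
import cv2,numpy as np
for n in("top","scene"):
    c=vision.capture(n); np.savez(f"pics/{n}.npz",**c); cv2.imwrite(f"pics/{n}0.png",c["img"][:,:,::-1])
    print(n,c["intrinsics"].round(1).tolist(),np.round(c["D"],3),(-np.array(c["R"]).T@c["t"]).round(3),np.round(c["R"],3).tolist())
print(telemetry.get_state(), r.hold_point_z)
E
```

```text
pics
top [[399.9, 0.0, 282.7], [0.0, 399.9, 205.5], [0.0, 0.0, 1.0]] [-0.1  0.   0.   0.   0. ] [ 0.356 -0.069  0.925] [[0.001, -1.0, -0.031], [-0.992, 0.003, -0.126], [0.126, 0.031, -0.992]]
scene [[436.4, 0.0, 274.0], [0.0, 436.4, 203.0], [0.0, 0.0, 1.0]] [0.018 0.    0.    0.    0.   ] [-0.036 -0.983  0.612] [[0.882, -0.471, 0.006], [-0.21, -0.405, -0.89], [0.422, 0.783, -0.457]]
{'time_s': 0.1, 'joints': array([-5.08146608e+01,  2.05866303e+01,  6.38825592e-01, -1.76552519e-02,
       -7.01357308e+01, -1.65072217e+01]), 'qd': array([ 0.0743336 ,  0.0282675 ,  0.08478103,  0.07531012,  0.01174729,
       -0.14681143]), 'joint_torque': array([-1.30785924e-03, -5.84163344e+01,  2.93750417e+01,  7.01565877e+00,
        1.01567965e-02, -6.07042148e-05]), 'tcp_pos': array([ 0.26005686, -0.62241662,  0.22572304]), 'eef_rot': array([ 1.79915191e+02, -7.82370610e-03, -1.57327888e+02]), 'contact_force': array([ 0.29051892, -0.30927392, -0.46602893]), 'moment': array([0.02009841, 0.04071794, 0.01553275]), 'gripper_force': 0.0, 'gripper_width': 0.08798298655492204} 0.0188
```

View pics/top0.png

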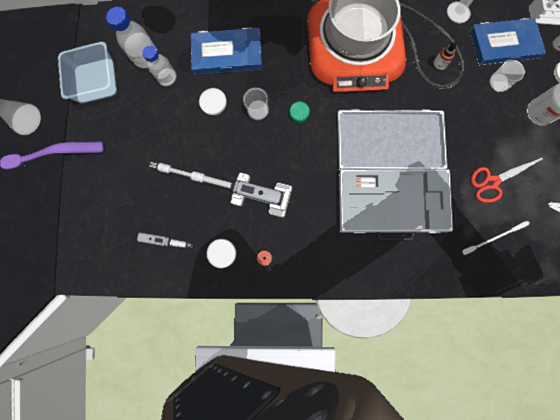

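View pics/scene0.png

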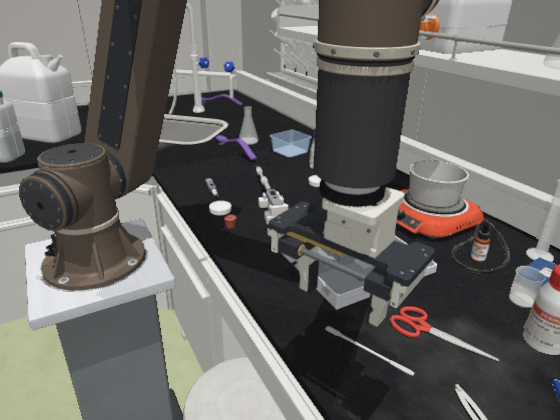

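The top view shows the docked probe from butt (285,197) to sensor (152,165), the case bottom half around (395,200), and its lid above. The scene view shows the gripper over the case. I'll crop both for detail and measure.

```bash
cat > h.py <<'E'
import numpy as np,cv2
def ray(c,uv):
    p=cv2.undistortPoints(np.array(uv,float).reshape(-1,1,2),c["intrinsics"],c["D"])[:,0]
    d=np.c_[p,np.ones(len(p))]; R=np.array(c["R"]); return -R.T@c["t"], d@R
def plane(c,uv,z):
    o,d=ray(c,uv); return o+d*((z-o[2])/d[:,2])[:,None]
def cloud(c):
    v,u=np.nonzero(c["depth"]>0); o,d=ray(c,np.c_[u,v]); return u,v,o+d*c["depth"][v,u][:,None]
def proj(c,X):
    return cv2.projectPoints(np.array(X,float).reshape(-1,1,3),cv2.Rodrigues(np.array(c["R"]))[0],np.array(c["t"],float),c["intrinsics"],c["D"])[0][:,0]
E
python3 - <<'E'
from h import *
c=dict(np.load("pics/top.npz")); im=c["img"][:,:,::-1]
a=cv2.resize(im[150:225,140:300],None,fx=5,fy=5,interpolation=2)[:, :800]
b=cv2.resize(im[105:240,330:460],None,fx=4,fy=4,interpolation=2)
cv2.imwrite("pics/p1.png",cv2.resize(a,(800,375))); cv2.imwrite("pics/c1.png",b)
u,v,X=cloud(c)
H=np.zeros((420,560));H[v,u]=X[:,2]
k=H[105:240,330:460]; g=cv2.applyColorMap(np.clip(k/0.05*255,0,255).astype(np.uint8),cv2.COLORMAP_JET)
cv2.imwrite("pics/c1.png",np.hstack([b[:, :400],cv2.resize(g,None,fx=3,fy=4,interpolation=0)[:, :390]]))
# shaft cloud
m=(u>145)&(u<300)&(v>150)&(v<220)&(X[:,2]>0.02)
print(X[m].min(0),X[m].max(0)); 
P=X[m]; 
for y0 in np.arange(P[:,1].min(),P[:,1].max(),0.012):
    q=P[(P[:,1]>=y0)&(P[:,1]<y0+.012)]
    if len(q): print(round(y0,3),len(q),q[:,0].min().round(3),q[:,0].max().round(3),np.median(q[:,0]).round(3),q[:,2].max().round(3))
E
```

```text
[ 0.44672258 -0.05754662  0.02000236] [0.5707211  0.27225952 0.05880481]
-0.058 95 0.463 0.518 0.495 0.059
-0.046 166 0.447 0.523 0.481 0.058
-0.034 171 0.449 0.523 0.482 0.055
-0.022 127 0.452 0.505 0.477 0.055
-0.01 88 0.477 0.509 0.493 0.056
0.002 73 0.48 0.512 0.495 0.056
0.014 79 0.483 0.516 0.498 0.055
0.026 79 0.486 0.519 0.502 0.057
0.038 111 0.49 0.545 0.513 0.056
0.05 165 0.474 0.547 0.507 0.055
0.062 113 0.474 0.542 0.5 0.055
0.074 42 0.477 0.522 0.512 0.051
0.086 31 0.513 0.527 0.519 0.049
0.098 30 0.515 0.529 0.522 0.048
0.11 30 0.519 0.532 0.525 0.048
0.122 30 0.523 0.536 0.529 0.05
0.134 46 0.525 0.544 0.533 0.05
0.146 42 0.525 0.546 0.534 0.051
0.158 32 0.529 0.545 0.537 0.051
0.17 16 0.539 0.547 0.542 0.047
0.182 18 0.541 0.55 0.546 0.045
0.194 19 0.544 0.554 0.549 0.045
0.206 20 0.549 0.561 0.553 0.049
0.218 45 0.547 0.566 0.555 0.05
0.23 37 0.549 0.568 0.558 0.051
0.242 20 0.552 0.568 0.561 0.049
0.254 11 0.561 0.571 0.565 0.046
0.266 12 0.56 0.571 0.565 0.047
```

View pics/p1.png

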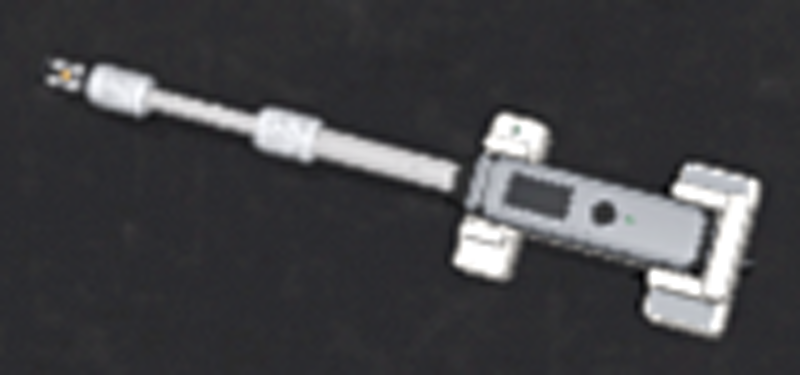

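View pics/c1.png

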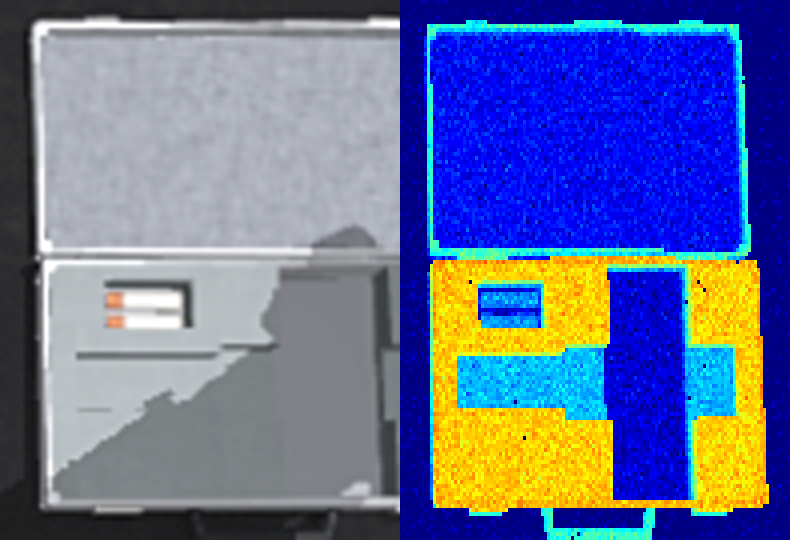

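The probe crop shows the tip collar near (120,90), the middle collar near (285,135), and the handle at (470–710, 150–265). In the case depth map, the wells form the vertical blue bar, with the narrow shaft bay to the left (+y). Next I'll measure the axes.

```bash
python3 - <<'E'
from h import *
c=dict(np.load("pics/top.npz"))
u,v,X=cloud(c)
m=(u>145)&(u<300)&(v>150)&(v<220)&(X[:,2]>0.02)
P=X[m]; s=P[(P[:,1]>0.088)&(P[:,1]<0.25)&(P[:,2]>.036)]
# axis by bins medians of extents
vx,vy,x0,y0=cv2.fitLine(s[:,:2].astype(np.float32),cv2.DIST_HUBER,0,1e-4,1e-4)[:,0]
if vy<0: vx,vy=-vx,-vy
d=np.array([vx,vy]);n=np.array([vy,-vx]);o=np.array([x0,y0])
print("dir",d,"ang of y axis from +y (ccw)",np.degrees(np.arctan2(-vx,vy)),o)
a=(P[:,:2]-o)@d; b=(P[:,:2]-o)@n
for a0 in np.arange(-.18,.13,.003):
    q=(a>=a0)&(a<a0+.003)
    if q.any(): print(f"{1e3*a0:.0f}:{q.sum()} {1e3*b[q].min():.0f}/{1e3*b[q].max():.0f} z{1e3*np.percentile(P[q,2],90):.0f}",end=" | ")
print()
# bed
m=(u>330)&(u<460)&(v>168)&(v<236)
H=np.full((420,560),.05);H[v[m],u[m]]=X[m][:,2]
for nm,lo,hi in(("wells",-.01,.0095),("bay",.0105,.022)):
    k=((H>lo)&(H<hi)).astype(np.uint8); k=cv2.morphologyEx(k,cv2.MORPH_OPEN,np.ones((3,3)))
    nl,L,st,ce=cv2.connectedComponentsWithStats(k)
    for i in range(1,nl):
        if st[i,4]<100: continue
        vv,uu=np.nonzero(L==i); q=plane(c,np.c_[uu,vv],.034)
        # edges at bed top plane
        print(nm,st[i],"x",np.percentile(q[:,0],[1,99]).round(4),"y",np.percentile(q[:,1],[1,99]).round(4))
        r=cv2.minAreaRect((q[:,:2]*1000).astype(np.float32)); print(r)
# case rim outer
k=((H>.03)&(H<.045)).astype(np.uint8)
vv,uu=np.nonzero(k); q=plane(c,np.c_[uu,vv],.035); print(cv2.minAreaRect((q[:,:2]*1000).astype(np.float32)))
E
```

```text
dir [0.26604047 0.96396184] ang of y axis from +y (ccw) -15.428787 [0.53945464 0.16680071]
-180:18 -14/16 z53 | -177:19 -14/15 z53 | -174:21 -14/14 z54 | -171:18 -14/16 z54 | -168:20 -14/15 z54 | -165:17 -13/14 z54 | -162:20 -14/16 z55 | -159:19 -14/14 z53 | -156:20 -14/14 z53 | -153:19 -14/16 z54 | -150:17 -14/14 z54 | -147:17 -14/13 z53 | -144:21 -14/16 z54 | -141:15 -13/15 z54 | -138:20 -14/14 z53 | -135:18 -14/15 z55 | -132:20 -14/13 z54 | -129:17 -14/13 z54 | -126:33 -33/32 z53 | -123:45 -34/36 z52 | -120:42 -35/34 z53 | -117:47 -36/38 z53 | -114:39 -36/36 z53 | -111:40 -35/35 z53 | -108:44 -35/37 z52 | -105:30 -36/36 z50 | -102:25 -32/35 z51 | -99:13 -10/12 z50 | -96:8 -9/10 z50 | -93:6 -5/4 z46 | -90:7 -5/7 z47 | -87:8 -6/6 z46 | -84:8 -5/4 z47 | -81:6 -5/6 z47 | -78:8 -6/6 z45 | -75:8 -5/5 z46 | -72:9 -6/7 z47 | -69:6 -6/6 z46 | -66:8 -5/5 z46 | -63:8 -6/6 z47 | -60:8 -5/5 z47 | -57:5 -5/5 z45 | -54:9 -6/6 z45 | -51:8 -4/6 z46 | -48:6 -5/4 z47 | -45:8 -5/6 z47 | -42:7 -6/6 z47 | -39:8 -5/5 z48 | -36:7 -5/6 z48 | -33:6 -6/6 z46 | -30:14 -7/10 z48 | -27:9 -8/9 z50 | -24:13 -8/1
[... 1143 characters left out ...]
52490234375, -330.4104309082031), (127.5709228515625, 60.11360168457031), 0.028804156929254532)
wells [381 232  30   4 120] x [0.4024 0.4093] y [-0.3253 -0.2601]
((405.86688232421875, -292.6965026855469), (65.30467224121094, 6.694453716278076), 89.72335815429688)
bay [349 192  50  18 699] x [0.4608 0.4994] y [-0.2989 -0.1902]
((480.2781982421875, -245.11883544921875), (110.39569854736328, 38.621280670166016), 89.82611846923828)
bay [425 192  17  18 286] x [0.4606 0.4993] y [-0.3993 -0.3617]
((479.9423522949219, -380.54901123046875), (38.08662033081055, 38.78984451293945), 89.81661987304688)
((480.4083557128906, -296.09600830078125), (250.2989959716797, 143.60562133789062), 89.99980926513672)
```

>>> move_arm(plan=[[1, 0.0186, 0.0533, -0.0016, 0, 0, 3.24], [1, 0.0186, 0.0533, -0.0016, 0, 0, 3.24], [1, 0.0186, 0.0533, -0.0016, 0, 0, 3.24], [1, 0.0186, 0.0533, -0.0016, 0, 0, 3.24], [1, 0.0186, 0.0533, -0.0016, 0, 0, 3.24], [1, 0.0186, 0.0533, -0.0016, 0, 0, 3.24], [1, 0.0186, 0.0533, -0.0016, 0, 0, 3.24], [1, 0.0186, 0.0533, -0.0016, 0, 0, 3.24], [1, 0.0186, 0.0533, -0.0016, 0, 0, 3.24], [1, 0.0186, 0.0533, -0.0016, 0, 0, 3.24], [1, 0.0186, 0.0533, -0.0016, 0, 0, 3.24], [1, 0.0186, 0.0533, -0.0016, 0, 0, 3.24], [1, 0.0186, 0.0533, -0.0016, 0, 0, 3.24], [1, 0.0186, 0.0533, -0.0016, 0, 0, 3.24], [1, 0.0186, 0.0533, -0.0016, 0, 0, 3.24], [1, 0.0186, 0.0533, -0.0016, 0, 0, 3.24], [1, 0, 0, 0, 0, 0, 0], [1, 0, 0, 0, 0, 0, 0]], force=20)

```text
time_s: 2.35
tcp_pos: [0.5573, 0.2299, 0.2002]
eef_rot: [179.9, -0.1, -105.5]
contact_force: [0.6, -0.6, -0.7]
gripper_width: 0.0875
gripper_force: 0.0
```

```bash
python3 - <<'E'
from plant import telemetry, vision
from h import *
c=vision.capture("wrist"); np.savez("pics/w1.npz",**c); cv2.imwrite("pics/w1.png",c["img"][:,:,::-1])
c2=vision.capture("top"); np.savez("pics/top2.npz",**c2)
s=telemetry.get_state(); print(s["time_s"],s["tcp_pos"],s["eef_rot"],s["contact_force"])
u,v,X=cloud(c)
o=np.array([.53945,.1668]);d=np.array([.26604,.96396]);n=np.array([d[1],-d[0]])
a=(X[:,:2]-o)@d; b=(X[:,:2]-o)@n
for a0 in np.arange(-.04,.13,.002):
    q=(a>=a0)&(a<a0+.002)&(abs(b)<.02)&(X[:,2]>.033)&(X[:,2]<.055)
    if q.any(): print(f"{1e3*a0:.0f}:{q.sum()} {1e3*b[q].min():.0f}/{1e3*b[q].max():.0f} z{1e3*np.percentile(X[q,2],90):.0f}",end="|")
E
```

```text
2.45 [0.55745492 0.22914684 0.20092038] [ 1.79982660e+02 -1.78690351e-02 -1.05526957e+02] [-0.34385157 -0.49373694 -0.09091009]
-40:31 -2/10 z45|-38:28 -2/10 z45|-36:27 -2/10 z45|-34:26 -2/10 z45|-32:27 -2/10 z45|-30:26 -2/10 z45|-28:27 -5/12 z45|-26:37 -6/13 z48|-24:45 -6/13 z48|-22:41 -6/13 z48|-20:44 -6/13 z47|-18:41 -6/13 z48|-16:40 -6/13 z48|-14:38 -6/13 z48|-12:36 -5/13 z48|-10:38 -6/13 z48|-8:39 -6/13 z48|-6:38 -6/13 z48|-4:38 -6/13 z48|-2:36 -5/12 z47|0:16 -0/7 z43|2:16 -0/7 z42|4:16 -0/7 z42|6:16 -0/7 z42|8:16 -0/7 z43|10:16 -0/7 z43|12:16 -0/7 z42|14:14 -0/7 z43|16:16 -0/7 z43|18:16 -0/7 z43|20:16 -0/7 z43|22:15 -0/7 z42|24:12 1/6 z43|26:12 -0/6 z43|28:10 -0/6 z42|30:14 -0/6 z42|32:14 -0/6 z43|34:14 -0/6 z42|36:14 -0/6 z42|38:13 -0/6 z43|40:13 -0/6 z42|42:11 -0/6 z43|44:13 -0/6 z43|46:13 -0/6 z43|48:13 -0/6 z42|50:14 -0/6 z42|52:14 -0/6 z42|54:31 -5/11 z44|56:29 -6/12 z47|58:29 -6/12 z47|60:29 -6/12 z47|62:33 -6/12 z47|64:27 -6/12 z47|66:27 -6/12 z47|68:32 -6/12 z47|70:28 -6/11 z47|72:27 -5/12 z47|74:31 -6/11 z47|76:29 -6/11 z47|78:20 -5/10 z46|80:19 -5/10 z46|82:17 -2/9 z44|84:20 -2/9 z44|86:13 -2/9 z44|88:7 -1/6 z43|90:8 -1/6 z43|92:7 -1/6 z43|94:8 -1/6 z43|96:11 -1/6 z43|98:7 -1/6 z43|100:3 -1/6 z43|102:6 -1/7 z42|104:32 -2/8 z43|106:16 -2/8 z45|108:9 -2/8 z44|
```

View pics/w1.png

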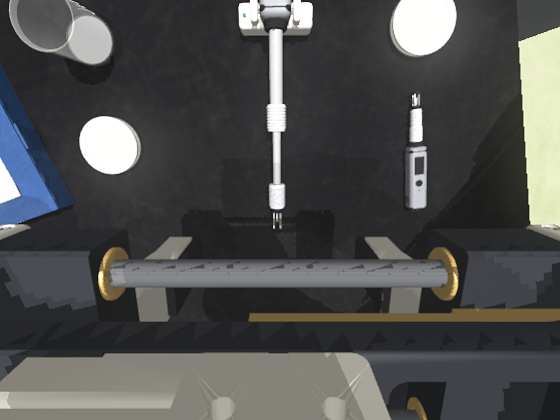

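The wrist view shows the shaft running straight up the image: tip collar at (277,195), sensor at (277,222), middle collar at (277,117). The smaller decoy probe is at (416,160). The tip collar spans 54–80 mm along the axis in both views, and the TCP is already above it. I'll descend and grip it.

>>> move_arm(plan=[[1, 0.0003, 0, -0.03, 0, 0, 0], [1, 0.0003, 0, -0.03, 0, 0, 0], [1, 0, 0, -0.03, 0, 0, 0], [1, 0, 0, -0.03, 0, 0, 0], [1, 0, 0, -0.03, 0, 0, 0], [1, 0, 0, -0.028, 0, 0, 0], [1, 0, 0, 0, 0, 0, 0], [-1, 0, 0, 0, 0, 0, 0], [-1, 0, 0, 0, 0, 0, 0], [-1, 0, 0, 0, 0, 0, 0], [-1, 0, 0, 0, 0, 0, 0], [-1, 0, 0, 0, 0, 0, 0], [-1, 0, 0, 0, 0, 0, 0], [-1, 0, 0, 0, 0, 0, 0]], force=15)

```text
time_s: 4.2
tcp_pos: [0.5584, 0.23, 0.0229]
eef_rot: [180.0, -0.0, -105.5]
contact_force: [1.0, 0.2, 0.3]
gripper_width: 0.0234
gripper_force: 0.0
```

>>> move_arm(plan=[[-1, 0, 0, 0, 0, 0, 0], [-1, 0, 0, 0, 0, 0, 0], [-1, 0, 0, 0, 0, 0, 0]])

```text
time_s: 4.58
tcp_pos: [0.5584, 0.23, 0.0229]
eef_rot: [180.0, -0.0, -105.5]
contact_force: [1.1, -0.4, -0.1]
gripper_width: 0.0173
gripper_force: 15.0
```

>>> move_arm(plan=[[-1, -0.0024, -0.0088, 0, 0, 0, 0], [-1, -0.0024, -0.0088, 0, 0, 0, 0], [-1, -0.0024, -0.0088, 0, 0, 0, 0], [-1, -0.0024, -0.0088, 0, 0, 0, 0], [-1, -0.0024, -0.0088, 0, 0, 0, 0], [-1, -0.0024, -0.0088, 0, 0, 0, 0], [-1, -0.0025, -0.0088, 0, 0, 0, 0], [-1, -0.0025, -0.0088, 0, 0, 0, 0], [-1, -0.0025, -0.0088, 0, 0, 0, 0], [-1, -0.0025, -0.0088, 0, 0, 0, 0], [-1, -0.0025, -0.0088, 0, 0, 0, 0], [-1, -0.0025, -0.0088, 0, 0, 0, 0], [-1, 0, 0, 0, 0, 0, 0]], force=18)

```text
time_s: 6.2
tcp_pos: [0.5289, 0.1238, 0.0231]
eef_rot: [180.0, -0.0, -105.5]
contact_force: [1.0, 0.9, -0.1]
gripper_width: 0.0175
gripper_force: 18.0
```

```bash
python3 - <<'E'
from plant import telemetry, vision
from h import *
c=vision.capture("wrist"); np.savez("pics/w2.npz",**c); b=vision.capture("top"); np.savez("pics/top3.npz",**b)
cv2.imwrite("pics/w2.png",np.hstack([cv2.resize(c["img"][0:280,160:400],(480,560)),cv2.resize(b["img"][140:230,170:300],None,fx=2.4,fy=6.2,interpolation=2)[:560]])[:,:,::-1])
s=telemetry.get_state(); print(s["time_s"],s["tcp_pos"],s["contact_force"],s["gripper_width"])
u,v,X=cloud(c)
o=np.array([.53945,.1668]);d=np.array([.26604,.96396]);n=np.array([d[1],-d[0]])
a=(X[:,:2]-o)@d; b=(X[:,:2]-o)@n
for a0 in np.arange(-.23,.13,.003):
    q=(a>=a0)&(a<a0+.003)&(abs(b)<.022)&(X[:,2]>.033)&(X[:,2]<.06)
    if q.any(): print(f"{1e3*a0:.0f}:{q.sum()} {1e3*b[q].min():.0f}/{1e3*b[q].max():.0f} z{1e3*np.percentile(X[q,2],90):.0f}",end="|")
E
```

```text
Traceback (most recent call last):
ValueError: all the input array dimensions except for the concatenation axis must match exactly, but along dimension 0, the array at index 0 has size 560 and the array at index 1 has size 558
```

>>> move_arm(plan=[[-1, -0.0005, -0.0019, 0, 0, 0, 0], [-1, -0.0005, -0.0019, 0, 0, 0, 0], [-1, -0.0005, -0.0019, 0, 0, 0, 0], [-1, -0.0005, -0.0019, 0, 0, 0, 0], [-1, -0.0006, -0.002, 0, 0, 0, 0], [-1, -0.0005, -0.0019, 0, 0, 0, 0]])

```text
time_s: 7.05
tcp_pos: [0.5266, 0.1137, 0.0232]
eef_rot: [-179.9, 0.1, -105.4]
contact_force: [2.6, 4.1, -0.6]
gripper_width: 0.0174
gripper_force: 18.0
```

```bash
python3 - <<'E'
from plant import telemetry, vision
from h import *
c=vision.capture("wrist"); np.savez("pics/w2.npz",**c); 
cv2.imwrite("pics/w2.png",cv2.resize(c["img"][0:280,160:400],(480,560))[:,:,::-1])
s=telemetry.get_state(); print(s["time_s"],s["tcp_pos"],s["contact_force"],s["gripper_width"])
u,v,X=cloud(c)
o=np.array([.53945,.1668]);d=np.array([.26604,.96396]);n=np.array([d[1],-d[0]])
a=(X[:,:2]-o)@d; b=(X[:,:2]-o)@n
for a0 in np.arange(-.23,.0,.002):
    q=(a>=a0)&(a<a0+.002)&(abs(b)<.022)&(X[:,2]>.033)&(X[:,2]<.06)
    if q.any(): print(f"{1e3*a0:.0f}:{q.sum()} {1e3*b[q].min():.0f}/{1e3*b[q].max():.0f} z{1e3*np.percentile(X[q,2],90):.0f}",end="|")
E
```

```text
7.1 [0.52645809 0.11347078 0.02310608] [ 3.0517833   4.602947   -0.56249096] 0.01738572660270123
-172:17 -11/19 z48|-170:336 -11/19 z52|-168:447 -11/19 z52|-166:428 -11/19 z52|-164:430 -11/19 z53|-162:449 -11/19 z52|-160:425 -11/19 z52|-158:420 -11/19 z52|-156:407 -11/19 z52|-154:401 -11/19 z52|-152:403 -11/19 z52|-150:375 -11/19 z52|-148:400 -11/18 z52|-146:370 -11/19 z52|-144:387 -11/19 z52|-142:372 -11/19 z52|-140:365 -11/19 z52|-138:377 -11/18 z52|-136:357 -11/19 z53|-134:349 -11/19 z52|-132:353 -11/19 z52|-130:342 -11/18 z52|-128:338 -12/18 z52|-126:338 -11/18 z52|-124:338 -11/18 z53|-122:393 -19/22 z52|-120:416 -20/22 z52|-118:412 -20/22 z52|-116:387 -20/22 z52|-114:387 -19/22 z52|-112:425 -20/22 z52|-110:368 -20/22 z52|-108:363 -20/22 z51|-106:305 -20/22 z50|-104:275 -20/22 z50|-102:212 -18/15 z50|-100:194 -8/14 z50|-98:178 -8/14 z49|-96:83 -7/14 z49|-94:112 -3/9 z45|-92:201 -6/12 z47|-90:182 -7/13 z48|-88:150 -7/13 z48|-86:156 -7/13 z48|-84:181 -7/13 z48|-82:168 -7/13 z48|-80:122 -7/12 z48|-78:179 -7/13 z48|-76:157 -7/13 z48|-74:129 -7/13 z48|-72:147 -7/13 z48|-70:177 -7/13 z48|-68:106 -7/12 z48|-66:481 -17/22 z53|-64:445 -13/19 z50|-62:142 -12/17 z47|-60:40 -11/17 z44|-58:4 -6/11 z39|-52:2 -6/11 z56|-50:6 -6/12 z56|-48:9 -6/12 z57|-46:44 -6/12 z56|-44:119 -5/10 z47|-42:69 -5/9 z47|-40:58 -5/10 z46|-38:47 -3/8 z45|-36:75 -3/8 z44|-34:39 -2/8 z44|-32:20 -2/7 z43|-30:28 -2/6 z43|-28:13 -2/6 z42|-26:9 1/3 z39|
```

View pics/w2.png

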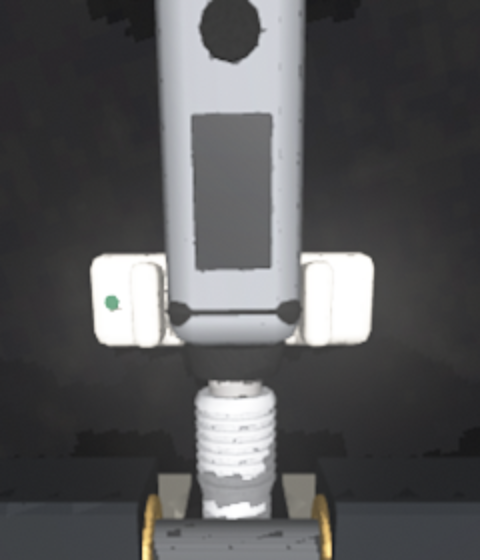

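The handle front is at image row 380 and the middle collar at row 390 in this crop. About 3 mm remains, plus the 1.5 mm play at the stop wall. The tip collar already sits against the middle collar, so I'll creep on.

>>> move_arm(plan=[[-1, -0.0003, -0.001, 0, 0, 0, 0], [-1, -0.0003, -0.001, 0, 0, 0, 0], [-1, -0.0003, -0.001, 0, 0, 0, 0], [-1, -0.0003, -0.001, 0, 0, 0, 0], [-1, -0.0002, -0.001, 0, 0, 0, 0], [-1, -0.0003, -0.001, 0, 0, 0, 0], [-1, 0, 0, 0, 0, 0, 0]])

```text
time_s: 7.98
tcp_pos: [0.5262, 0.1092, 0.0236]
eef_rot: [-179.8, 0.2, -105.4]
contact_force: [3.2, 10.2, -2.2]
gripper_width: 0.0176
gripper_force: 18.0
```

>>> move_arm(plan=[[-1, -0.0003, -0.001, 0, 0, 0, 0], [-1, -0.0003, -0.001, 0, 0, 0, 0], [-1, -0.0003, -0.001, 0, 0, 0, 0], [-1, 0, 0, 0, 0, 0, 0]], force=22)

```text
time_s: 8.48
tcp_pos: [0.5274, 0.1087, 0.0244]
eef_rot: [-179.6, 0.5, -105.4]
contact_force: [3.4, 19.8, -1.7]
gripper_width: 0.0173
gripper_force: 22.0
```

```bash
python3 - <<'E'
from plant import telemetry, vision
from h import *
c=vision.capture("wrist"); np.savez("pics/w3.npz",**c); 
cv2.imwrite("pics/w3.png",cv2.resize(c["img"][100:280,200:360],(640,720))[100:,:,::-1][:590])
s=telemetry.get_state(); print(s["time_s"],s["tcp_pos"],s["contact_force"],s["gripper_width"])
u,v,X=cloud(c)
o=np.array([.53945,.1668]);d=np.array([.26604,.96396]);n=np.array([d[1],-d[0]])
a=(X[:,:2]-o)@d; b=(X[:,:2]-o)@n
for a0 in np.arange(-.175,-.06,.002):
    q=(a>=a0)&(a<a0+.002)&(abs(b)<.022)&(X[:,2]>.033)&(X[:,2]<.06)
    if q.any(): print(f"{1e3*a0:.0f}:{q.sum()} {1e3*b[q].min():.0f}/{1e3*b[q].max():.0f} z{1e3*np.percentile(X[q,2],90):.0f}",end="|")
E
```

```text
8.525 [0.52739285 0.10871881 0.02436097] [ 3.43809897 19.82828082 -2.32415753] 0.017349043040513736
-175:321 -10/20 z52|-173:458 -10/20 z52|-171:417 -10/20 z52|-169:438 -11/19 z53|-167:401 -10/19 z53|-165:428 -10/19 z53|-163:421 -10/19 z53|-161:423 -10/20 z53|-159:403 -10/19 z52|-157:399 -10/20 z52|-155:387 -10/19 z52|-153:384 -10/19 z52|-151:370 -10/19 z53|-149:376 -10/19 z53|-147:378 -10/19 z53|-145:371 -10/20 z53|-143:355 -11/20 z53|-141:364 -10/19 z53|-139:363 -10/19 z53|-137:356 -10/19 z53|-135:346 -10/19 z53|-133:345 -10/19 z53|-131:344 -10/19 z53|-129:343 -11/20 z53|-127:325 -10/19 z53|-125:291 -10/19 z53|-123:339 -18/19 z53|-121:399 -20/22 z53|-119:417 -19/22 z52|-117:378 -20/22 z52|-115:389 -20/22 z52|-113:414 -20/22 z53|-111:347 -20/22 z52|-109:347 -19/22 z52|-107:321 -20/22 z51|-105:229 -20/22 z50|-103:267 -20/22 z51|-101:186 -7/16 z51|-99:179 -7/16 z50|-97:142 -6/15 z50|-95:174 -5/14 z49|-93:133 -5/14 z49|-91:189 -5/14 z49|-89:163 -5/14 z49|-87:140 -5/15 z49|-85:157 -5/14 z49|-83:171 -5/14 z49|-81:143 -5/14 z49|-79:124 -5/14 z49|-77:175 -5/14 z49|-75:147 -5/14 z49|-73:116 -5/14 z49|-71:481 -16/22 z55|-69:432 -11/21 z51|-67:132 -10/19 z48|-65:73 -9/19 z46|-63:3 -4/18 z41|-61:1 14/14 z37|
```

View pics/w3.png

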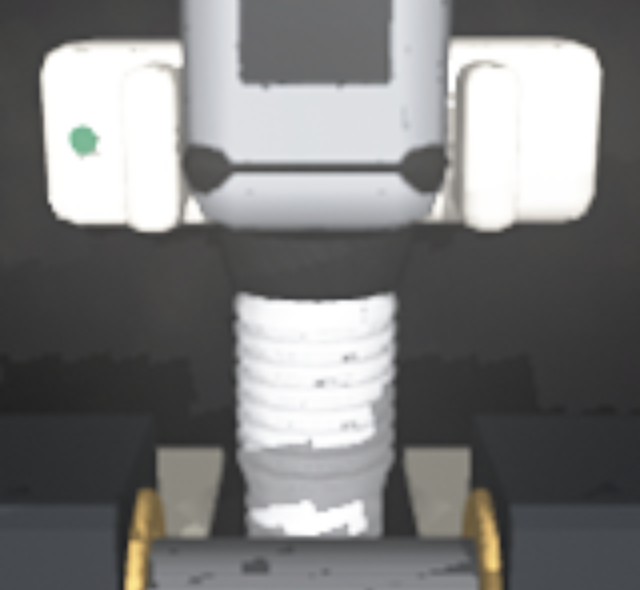

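The middle collar now sits flush on the handle nose, and the force rose to 20 N with no further travel, so the shaft is home. Release and rise.

>>> move_arm(plan=[[1, 0, 0, 0, 0, 0, 0], [1, 0, 0, 0, 0, 0, 0], [1, 0, 0, 0, 0, 0, 0], [1, 0, 0, 0, 0, 0, 0], [1, 0, 0, 0.025, 0, 0, 0], [1, 0, 0, 0.025, 0, 0, 0], [1, 0, 0, 0.025, 0, 0, 0], [1, 0, 0, 0.025, 0, 0, 0], [1, 0, 0, 0, 0, 0, 0], [1, 0, 0, 0, 0, 0, 0]])

```text
time_s: 9.78
tcp_pos: [0.5228, 0.1036, 0.1225]
eef_rot: [180.0, -0.0, -105.5]
contact_force: [0.1, 0.8, -0.2]
gripper_width: 0.087
gripper_force: 0.0
```

```bash
python3 - <<'E'
from plant import telemetry, vision
from h import *
s=telemetry.get_state(); print(s["time_s"],s["tcp_pos"],s["eef_rot"],s["contact_force"],s["gripper_width"])
o=np.array([.53945,.1668]);d=np.array([.26604,.96396]);n=np.array([d[1],-d[0]])
for nm in("top","wrist"):
    c=vision.capture(nm); np.savez(f"pics/{nm}4.npz",**c)
    u,v,X=cloud(c)
    a=(X[:,:2]-o)@d; b=(X[:,:2]-o)@n
    print(nm)
    for a0 in np.arange(-.235,-.0,.003):
        q=(a>=a0)&(a<a0+.003)&(abs(b)<.022)&(X[:,2]>.033)&(X[:,2]<.06)
        if q.any(): print(f"{1e3*a0:.0f}:{q.sum()} {1e3*b[q].min():.0f}/{1e3*b[q].max():.0f} z{1e3*np.percentile(X[q,2],90):.0f}",end="|")
E
```

```text
9.775 [0.52283778 0.10356857 0.12252728] [ 1.79964865e+02 -1.63274990e-02 -1.05509172e+02] [ 0.08363597  0.76709512 -0.16835229] 0.08700569250888486
top
-226:31 -21/21 z55|-223:30 -22/22 z56|-220:26 -21/21 z57|-217:22 -21/21 z54|-214:27 -22/21 z52|-211:25 -20/20 z53|-208:23 -20/22 z54|-205:25 -21/21 z53|-202:27 -22/20 z52|-199:26 -21/21 z53|-196:25 -21/21 z53|-193:25 -22/20 z53|-190:19 -14/16 z53|-187:18 -14/15 z55|-184:19 -13/14 z53|-181:19 -13/16 z53|-178:18 -13/15 z54|-175:17 -13/14 z53|-172:21 -14/16 z52|-169:17 -13/15 z52|-166:18 -13/14 z53|-163:21 -14/16 z53|-160:18 -13/15 z53|-157:17 -14/14 z53|-154:22 -14/16 z54|-151:19 -14/15 z54|-148:17 -14/14 z53|-145:19 -14/15 z53|-142:20 -14/14 z53|-139:19 -14/13 z54|-136:19 -14/15 z54|-133:17 -14/14 z55|-130:18 -14/14 z53|-127:19 -14/16 z53|-124:23 -21/21 z53|-121:24 -20/22 z54|-118:26 -21/22 z53|-115:26 -20/20 z53|-112:24 -20/22 z52|-109:23 -22/22 z53|-106:15 -19/20 z51|-103:15 -20/20 z50|-100:12 -10/8 z50|-97:11 -8/7 z49|-94:11 -9/10 z49|-91:10 -9/9 z50|-88:13 -8/9 z49|-85:9 -7/7 z49|-82:14 -9/10 z49|-79:11 -9/5 z49|-76:12 -9/9 z50|-7
[... 727 characters left out ...]
z52|-139:155 -10/19 z53|-136:156 -10/19 z52|-133:156 -10/19 z52|-130:155 -10/19 z52|-127:156 -10/19 z52|-124:175 -19/19 z52|-121:193 -19/22 z52|-118:192 -20/22 z52|-115:192 -20/22 z52|-112:182 -20/22 z52|-109:181 -20/22 z51|-106:147 -20/22 z50|-103:124 -19/21 z50|-100:98 -7/15 z50|-97:79 -6/14 z49|-94:88 -6/14 z48|-91:88 -6/14 z48|-88:89 -6/14 z48|-85:97 -6/14 z48|-82:82 -6/13 z48|-79:84 -6/13 z48|-76:86 -6/13 z48|-73:69 -6/13 z48|-70:76 -5/12 z47|-67:67 -5/12 z47|-64:73 -5/12 z47|-61:72 -5/12 z47|-58:71 -5/12 z47|-55:69 -5/11 z47|-52:67 -5/12 z47|-49:67 -5/12 z47|-46:50 -4/12 z46|-43:35 -2/11 z44|-40:37 -2/9 z45|-37:17 -0/7 z43|-34:20 -0/7 z43|-31:24 -0/7 z43|-28:16 -0/7 z43|-25:4 -0/7 z43|
```

>>> move_arm(plan=[[1, -0.0056, -0.0217, 0, 0, 0, 0], [1, -0.0056, -0.0217, 0, 0, 0, 0], [1, -0.0056, -0.0217, 0, 0, 0, 0], [1, -0.0056, -0.0217, 0, 0, 0, 0], [0.3, 0, 0, -0.025, 0, 0, 0], [0.3, 0, 0, -0.025, 0, 0, 0], [0.3, 0, 0, -0.025, 0, 0, 0], [0.3, 0, 0, -0.0265, 0, 0, 0], [0.3, 0, 0, 0, 0, 0, 0], [-1, 0, 0, 0, 0, 0, 0], [-1, 0, 0, 0, 0, 0, 0], [-1, 0, 0, 0, 0, 0, 0], [-1, 0, 0, 0, 0, 0, 0], [-1, 0, 0, 0, 0, 0, 0], [-1, 0, 0, 0, 0, 0, 0]], force=25)

```text
time_s: 11.75
tcp_pos: [0.5014, 0.0172, 0.0222]
eef_rot: [-179.9, 0.0, -105.5]
contact_force: [-1.7, -0.1, 7.1]
gripper_width: 0.0297
gripper_force: 25.0
```

>>> move_arm(plan=[[-1, 0, 0, 0.006, 0, 0, 0], [-1, 0, 0, 0.01, 0, 0, 0], [-1, 0, 0, 0.014, 0, 0, 0], [-1, 0, 0, 0.02, 0, 0, 0], [-1, 0, 0, 0.025, 0, 0, 0], [-1, 0, 0, 0.025, 0, 0, 0], [-1, 0, 0, 0.02, 0, 0, 0], [-1, 0, 0, 0, 0, 0, 0]])

```text
time_s: 12.75
tcp_pos: [0.5015, 0.0171, 0.1435]
eef_rot: [-179.8, 0.1, -105.5]
contact_force: [-1.2, 0.7, -3.2]
gripper_width: 0.0298
gripper_force: 25.0
```

```bash
python3 - <<'E'
from plant import telemetry, vision
from h import *
s=telemetry.get_state(); print(s["time_s"],s["tcp_pos"],s["eef_rot"],s["contact_force"],s["gripper_width"])
b=vision.capture("scene"); c=vision.capture("wrist"); np.savez("pics/w5.npz",**c)
p=proj(b,[s["tcp_pos"]])[0].astype(int); x,y=max(p[0]-60,0),max(p[1]-60,0)
A=cv2.resize(b["img"][y:y+120,x:x+100],None,fx=4,fy=4,interpolation=2); B=cv2.resize(c["img"],None,fx=.7,fy=.7)
W=np.zeros((480,A.shape[1]+B.shape[1],3),np.uint8); W[:A.shape[0],:A.shape[1]]=A; W[:B.shape[0],A.shape[1]:]=B
cv2.imwrite("pics/l.png",W[:,:,::-1])
E
```

```text
12.75 [0.50153366 0.01711594 0.14345556] [-1.79847192e+02  1.01946157e-01 -1.05481854e+02] [-1.20262758  0.68816038 -3.17217396] 0.029786853440872042
```

View pics/l.png

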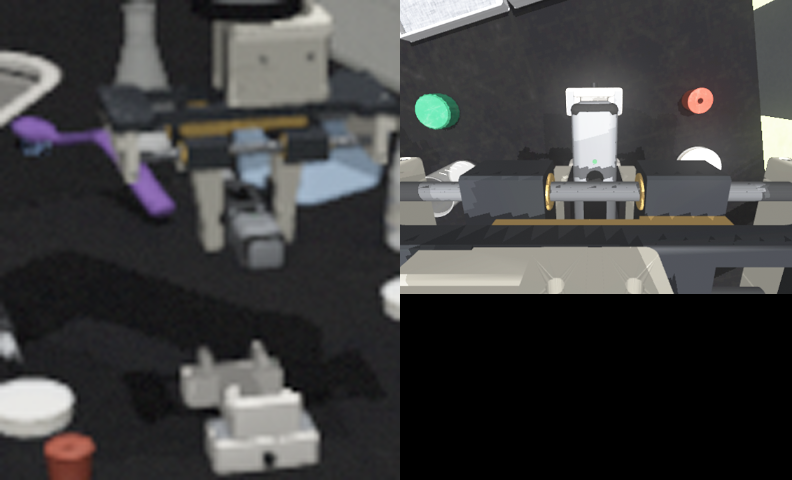

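The crop shows the probe lifted clear of the dock and hanging near level in the fingers, with the dock empty below. Next I'll measure its pose in the hand and plan the transfer.

```bash
python3 - <<'E'
from h import *
c=dict(np.load("pics/w5.npz"));u,v,X=cloud(c)
t=np.array([.5015,.0171]);d=np.array([.26604,.96396]);n=np.array([d[1],-d[0]])
a=(X[:,:2]-t)@d;b=(X[:,:2]-t)@n
for a0 in np.arange(-.075,.0,.004):
    q=(a>=a0)&(a<a0+.004)&(abs(b)<.022)&(X[:,2]>.165)&(X[:,2]<.19)
    if q.sum()>4: print(f"{1e3*a0:.0f}: n{q.sum()} b {1e3*b[q].min():.1f}/{1e3*b[q].max():.1f} z {1e3*np.median(X[q,2]):.1f}")
E
```

```text
-63: n251 b -13.1/13.6 z 167.8
-59: n662 b -14.5/15.3 z 170.7
-55: n593 b -14.4/15.3 z 170.8
-51: n594 b -14.5/15.4 z 170.8
-47: n584 b -14.6/15.1 z 170.9
-43: n581 b -14.7/15.7 z 170.8
-39: n563 b -14.8/15.4 z 170.8
-35: n542 b -14.5/15.0 z 170.8
-31: n538 b -14.6/15.2 z 170.8
-27: n523 b -14.2/15.2 z 170.8
-23: n513 b -14.3/15.3 z 170.8
-19: n495 b -14.4/15.0 z 170.9
-15: n500 b -19.4/21.7 z 171.0
-11: n435 b -22.0/21.9 z 170.7
-7: n34 b -18.5/19.2 z 187.9
-3: n184 b -18.5/19.2 z 187.5
```

>>> move_arm(plan=[[-1, -0.002, -0.02, 0, 0, 0, 1.3], [-1, -0.002, -0.035, 0, 0, 0, 1.5], [-1, -0.002, -0.04, 0, 0, 0, 1.6], [-1, -0.002, -0.04, 0, 0, 0, 1.6], [-1, -0.002, -0.04, 0, 0, 0, 1.6], [-1, -0.002, -0.04, 0, 0, 0, 1.6], [-1, -0.002, -0.04, 0, 0, 0, 1.6], [-1, -0.002, -0.04, 0, 0, 0, 1.6], [-1, -0.002, -0.035, 0, 0, 0, 1.5], [-1, -0.0025, -0.0216, 0, 0, 0, 1.5], [-1, 0, 0, 0, 0, 0, 0], [-1, 0, 0, 0, 0, 0, 0]])

```text
time_s: 14.35
tcp_pos: [0.4797, -0.334, 0.1404]
eef_rot: [179.9, 0.0, -90.1]
contact_force: [-0.0, 0.5, -2.7]
gripper_width: 0.0299
gripper_force: 25.0
```

```bash
python3 - <<'E'
from plant import telemetry, vision
from h import *
s=telemetry.get_state(); print(s["time_s"],s["tcp_pos"],s["eef_rot"],s["contact_force"],s["gripper_width"])
for nm in("top","wrist"):
    c=vision.capture(nm); np.savez(f"pics/{nm}6.npz",**c)
    u,v,X=cloud(c)
    print(nm)
    q=(X[:,2]>.145)&(X[:,2]<.19)&(abs(X[:,0]-.481)<.022)&(abs(X[:,1]+.335)<.18)
    print("probe hi pts",[(round(y0,3),int(k.sum()),X[k][:,0].min().round(3),X[k][:,0].max().round(3),np.median(X[k][:,2]).round(3)) for y0 in np.arange(-.42,-.18,.02) if (k:=q&(X[:,1]>=y0)&(X[:,1]<y0+.02)).sum()>5])
    H=np.full((420,560),1.);H[v,u]=X[:,2]
    reg=np.zeros((420,560),bool);reg[v,u]=(abs(X[:,0]-.481)<.065)&(X[:,1]<-.18)&(X[:,1]>-.42)
    for k_,lo,hi in(("wells",-.005,.0095),("bay",.0105,.022)):
        k=(reg&(H>lo)&(H<hi)).astype(np.uint8);k=cv2.morphologyEx(k,cv2.MORPH_OPEN,np.ones((3,3)))
        nl,L,st,ce=cv2.connectedComponentsWithStats(k)
        for i in range(1,nl):
            if st[i,4]<100: continue
            vv,uu=np.nonzero(L==i);p=plane(c,np.c_[uu,vv],.034);f=plane(c,np.c_[uu,vv],.016 if k_=="bay" else .004)
            print(k_,st[i,4],"top-plane x",p[:,0].min().round(4),p[:,0].max().round(4),"y",p[:,1].min().round(4),p[:,1].max().round(4),"floor x",f[:,0].min().round(4),f[:,0].max().round(4),"y",f[:,1].min().round(4),f[:,1].max().round(4))
cv2.imwrite("pics/w6.png",c["img"][:,:,::-1])
E
```

```text
14.35 [ 0.47973512 -0.33403835  0.14041534] [ 1.79893734e+02  4.58391405e-02 -9.01280553e+01] [-0.01050503  0.51247363 -2.65758957] 0.029932115852114603
top
probe hi pts [(np.float64(-0.34), 50, np.float64(0.47), np.float64(0.502), np.float64(0.171))]
wrist
probe hi pts [(np.float64(-0.4), 2307, np.float64(0.466), np.float64(0.497), np.float64(0.169)), (np.float64(-0.38), 2807, np.float64(0.466), np.float64(0.497), np.float64(0.169)), (np.float64(-0.36), 2765, np.float64(0.459), np.float64(0.503), np.float64(0.169)), (np.float64(-0.34), 1550, np.float64(0.461), np.float64(0.502), np.float64(0.171)), (np.float64(-0.32), 698, np.float64(0.466), np.float64(0.496), np.float64(0.17))]
wells 1822 top-plane x 0.5111 0.5393 y -0.3693 -0.3142 floor x 0.5145 0.5459 y -0.3657 -0.3043
wells 1834 top-plane x 0.4236 0.4523 y -0.3693 -0.3141 floor x 0.417 0.449 y -0.3656 -0.3041
bay 820 top-plane x 0.4652 0.5052 y -0.4036 -0.3876 floor x 0.4641 0.5069 y -0.4037 -0.3867
bay 106 top-plane x 0.4254 0.4518 y -0.3131 -0.3101 floor x 0.4216 0.4498 y -0.3071 -0.3039
```

View pics/w6.png

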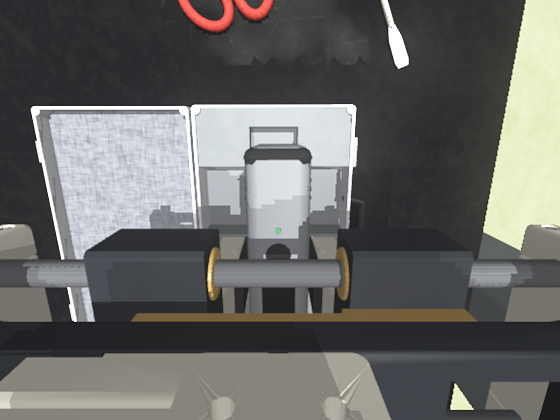

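The view shows the handle (245–312, 150–240) over the bed, with both finger wells on either side and the butt recess at (250–297, 128). The bay centre lies about 3–4 mm to +x of the handle. I'll shift and descend.

>>> move_arm(plan=[[-1, 0.0015, -0.001, -0.01, 0, 0, 0], [-1, 0.002, 0, -0.02, 0, 0, 0], [-1, 0, 0, -0.02, 0, 0, 0], [-1, 0, 0, -0.02, 0, 0, 0], [-1, 0, 0, -0.016, 0, 0, 0], [-1, 0, 0, -0.008, 0, 0, 0], [-1, 0, 0, -0.006, 0, 0, 0], [-1, 0, 0, -0.006, 0, 0, 0], [-1, 0, 0, -0.006, 0, 0, 0], [-1, 0, 0, 0, 0, 0, 0]])

```text
time_s: 15.7
tcp_pos: [0.4836, -0.3354, 0.0291]
eef_rot: [180.0, 0.0, -90.1]
contact_force: [1.0, 0.0, -3.1]
gripper_width: 0.0298
gripper_force: 25.0
```

>>> move_arm(plan=[[-1, 0, 0, -0.004, 0, 0, 0], [-1, 0, 0, -0.004, 0, 0, 0], [-1, 0, 0, -0.003, 0, 0, 0], [-1, 0, 0, -0.0025, 0, 0, 0], [-1, 0, 0, 0, 0, 0, 0]])

```text
time_s: 16.32
tcp_pos: [0.4838, -0.3354, 0.0157]
eef_rot: [180.0, 0.0, -90.1]
contact_force: [-0.0, -0.1, -2.2]
gripper_width: 0.0296
gripper_force: 25.0
```

>>> move_arm(plan=[[-1, 0, 0, -0.001, 0, 0, 0], [-1, 0, 0, -0.001, 0, 0, 0], [-1, 0, 0, 0, 0, 0, 0]])

```text
time_s: 16.7
tcp_pos: [0.4839, -0.3355, 0.0139]
eef_rot: [180.0, 0.0, -90.1]
contact_force: [0.1, -0.3, -3.0]
gripper_width: 0.0297
gripper_force: 25.0
```

>>> move_arm(plan=[[-1, 0, 0, -0.001, 0, 0, 0], [-1, 0, 0, -0.001, 0, 0, 0], [-1, 0, 0, 0, 0, 0, 0]])

```text
time_s: 17.08
tcp_pos: [0.484, -0.3356, 0.0123]
eef_rot: [-180.0, -0.0, -90.1]
contact_force: [-0.4, 2.1, 2.1]
gripper_width: 0.0298
gripper_force: 25.0
```

Contact with the bed floor at the expected height. Release and rise.

>>> move_arm(plan=[[-0.2, 0, 0, 0, 0, 0, 0], [-0.1, 0, 0, 0, 0, 0, 0], [0.1, 0, 0, 0, 0, 0, 0], [0.1, 0, 0, 0, 0, 0, 0], [0.1, 0, 0, 0, 0, 0, 0], [0.1, 0, 0, 0.015, 0, 0, 0], [0.1, 0, 0, 0.025, 0, 0, 0], [0.1, 0, 0, 0.03, 0, 0, 0], [0.1, 0, 0, 0.04, 0, 0, 0], [0.1, 0, 0, 0.04, 0, 0, 0], [0.1, -0.02, -0.06, 0.02, 0, 0, 0], [0.1, -0.02, -0.06, 0.02, 0, 0, 0], [0.1, -0.02, -0.06, 0, 0, 0, 0], [0.1, -0.02, -0.06, 0, 0, 0, 0], [0.1, -0.02, -0.05, 0, 0, 0, 0], [0.1, 0, 0, 0, 0, 0, 0], [0.1, 0, 0, 0, 0, 0, 0]])

```text
time_s: 19.2
tcp_pos: [0.3863, -0.6171, 0.2001]
eef_rot: [-180.0, 0.0, -90.1]
contact_force: [0.1, 0.7, 0.2]
gripper_width: 0.0481
gripper_force: 0.0
```

```bash
python3 - <<'E'
from plant import telemetry, vision
from h import *
s=telemetry.get_state(); print(s["time_s"],s["tcp_pos"],s["contact_force"],s["gripper_width"])
c=vision.capture("top"); np.savez("pics/top7.npz",**c)
b=cv2.resize(c["img"][160:240,330:460],None,fx=6,fy=6,interpolation=2); cv2.imwrite("pics/f.png",b[:,:,::-1])
u,v,X=cloud(c)
for y0 in np.arange(-.41,-.18,.008):
    q=(X[:,1]>=y0)&(X[:,1]<y0+.008)&(abs(X[:,0]-.482)<(.019 if y0<-.27 else .0155))&(X[:,2]>.025)
    if q.sum()>3: print(f"{1e3*y0:.0f}: n{q.sum()} x {X[q,0].min():.3f}/{X[q,0].max():.3f} z {1e3*np.percentile(X[q,2],[50,90]).mean():.0f}",end=" | ")
E
```

```text
19.2 [ 0.38627256 -0.61710005  0.20012363] [0.07078551 0.72869821 0.20912807] 0.04805439284677852
-410: n59 x 0.463/0.500 z 34 | -402: n11 x 0.465/0.491 z 41 | -394: n46 x 0.467/0.496 z 43 | -386: n50 x 0.467/0.497 z 42 | -378: n47 x 0.467/0.496 z 42 | -370: n49 x 0.467/0.497 z 42 | -362: n48 x 0.467/0.496 z 43 | -354: n51 x 0.467/0.497 z 42 | -346: n49 x 0.467/0.497 z 42 | -338: n51 x 0.467/0.497 z 42 | -330: n47 x 0.467/0.497 z 43 | -322: n50 x 0.467/0.497 z 43 | -314: n46 x 0.467/0.497 z 43 | -306: n51 x 0.467/0.497 z 42 | -298: n46 x 0.466/0.497 z 42 | -290: n51 x 0.467/0.495 z 41 | -282: n39 x 0.470/0.493 z 38 | -274: n43 x 0.463/0.500 z 37 | -266: n27 x 0.472/0.491 z 38 | -258: n34 x 0.472/0.491 z 37 | -250: n27 x 0.473/0.488 z 36 | -242: n28 x 0.473/0.489 z 38 | -234: n27 x 0.473/0.488 z 36 | -226: n21 x 0.476/0.489 z 35 | -218: n8 x 0.477/0.497 z 32 | -210: n9 x 0.477/0.485 z 32 | -202: n12 x 0.475/0.486 z 34 | -194: n15 x 0.468/0.495 z 34 | -186: n53 x 0.468/0.497 z 35 |
```

View pics/f.png

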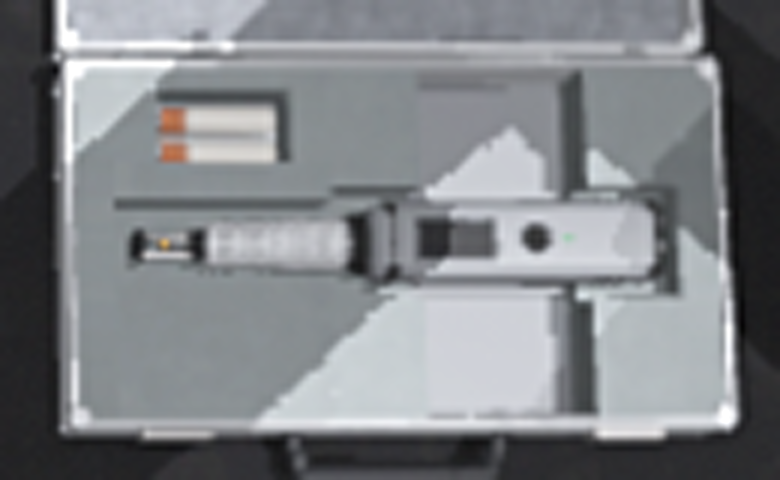

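The probe lies level in its bed (handle top 42 mm, as expected), face up and collapsed. The sensor is at (165,243) in the narrow end and clear of the bay wall.

```bash
python3 -c "
from plant import workorder
print(workorder.close_job())"
```

```text
the job is handed in; nothing more can be done
None
```

I pushed the probe's shaft fully home, thin section first, and laid the probe in its bed right side up with the sensor in the narrow end; the job is handed in at about 19 s.

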